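# Fit the bezel and the D-bore knob to a valve spindle and hold the knob pressed

## Robot

A 6-joint arm with a two-finger parallel gripper is mounted at the origin on the work surface. World frame = base frame: x ahead of the robot, y to its left, z up, the work surface at z = 0. Lengths are in m, angles in rad, forces in N, time in s.
With the tool pointing down it reaches from about 0.375 to 0.9 m from the base axis. Payload 3.1 kg.
Tool frame: the origin (TCP) lies between the finger pads; the fingertips stand 17 mm ahead of it and the grasp point (between the pads) lies 2 mm behind it; z points along the fingers, y is the line along which they close (so a half turn about z gives the same grasp; the last joint's range is limited). The gripper opens to 85 mm and grips with 20 to 120 N. Pads are 22 mm wide; open, the fingers measure 114 mm over their backs; the gripper's body (76 mm by 85 mm) begins 54 mm behind the grasp point. The pads swing forward as they close: fully open they stand 13 mm farther back than shut.
Start: joints at [0.962, 0.527, 1.433, -0, 1.181, -0.178], TCP at [0.261, 0.568, 0.248] pointing down, gripper open.
Joint ranges: [-3.08, 3.08], [-0.75, 2.2], [0.22, 2.44], [-1.43, 4.57], [0, 2.65], [-2.85, 2.85]. Speed limits (rad/s): [2.79, 2.79, 3.14, 3.14, 3.14, 3.14].

## Interface

Orientations are given as a unit quaternion [x, y, z, w].
In Python, from station import sense, vision, order gives the robot as it stands.
- The arm moves only by the shell command python3 -m crank 'ROWS' [OPENING] [FORCE]. ROWS is JSON, a list of rows, each an object with "dp": the shift along the world's x, y, z in units of 30 mm (1.0 is 30 mm), a list of three; "angular": the turn, a rotation vector about the world's x, y, z in degrees, a list of three. In form: [{"dp": [dx, dy, dz], "angular": [ax, ay, az]}, ...]. A call has 1 to 20 rows; each row shifts and turns the commanded pose from where the row before left it; what a row does not reach is not made up. A row lasts 1/10 s, in which the tool goes at most 50 mm and 8.59 degrees, less where a joint would pass 70% of its speed; a pose out of reach is approached as far as the arm can. A call is refused whole if a number of a shift passes 1 or a number of a turn 8.59, either way. A call with a gripper value outside its range is refused whole. OPENING is the closure, from 0 (fully open) to 1 (shut), set as the call begins (- or left out, the last holds). The fingers move at their own pace and stop on an object; FORCE is the grip in N (left out, the last holds). Time passes only in rows, so rows that do not move let the fingers close. It gives the time, the measured TCP pose, the force, the opening and the grip force at its end, in the units of the state.
- sense(): the state, without advancing time (a new reading comes with each control period).
- vision.snapshot(name): name is "scene" or "top"; returns a dict with "image" (384x512x3 uint8, blue, green, red), "range_z" (384x512 float32, m along the optical axis (not along the pixel's ray), 0 where there is no reading), "mtx" (3x3 intrinsics, pixels), "pose" (4x4, takes a point from camera to world coordinates). Camera axes: x right, y down, z forward; pixel columns grow to the right and rows downward; lengths in m; the calibration is good to about 2 mm. A picture is of the moment at which its call begins.
- order.sign_off(): hands the job in; it is judged then, once.
The state is a dict: "t": time; "q": joint angles; "qd": joint speeds; "tau": joint torques, N m; "tcp_pos": TCP position; "tool_rot": TCP orientation; "force": force on the tool from outside, world axes, zero at the start; "ft_torque": the same for the moment, N m; "finger_gap": opening from 0.0 (shut) to 1.0 (fully open); "gripper_force": force on a finger pad.
Only numpy, scipy, OpenCV 4.12 (cv2) and the standard library are available. Lean on these libraries where they do the work, as an engineer would, in place of code of your own. Each camera call takes 0.05 s, during which the arm holds its last target. There are 200 camera calls.

## Task

On the black valve block, drop the flanged aluminium bezel into the round pocket around the spindle, narrow collar down and flange flat on the block, and let go of it. Then take the grey plastic bar-grip knob, turn it so that the flat in its bore (under the pointed end of the bar) matches the flat of the D-shaped spindle, push it fully home and press it, spindle and all, right down against the spring. Finish while still holding it pressed down, so that its set screw can be tightened, and leave the other things on the bench where they are.

Things in the scene. Friction and masses are not known exactly. Their poses are not given: they have to be found in the camera images.
- block: Fixed black valve block, 130 (own x) x 170 (own y) x 60 high, three steel solenoids sticking out level 85 from its +x side, hex plugs on its -x side, bolt heads 6 high at the corners of its top. Origin: centre of its underside. In the centre of its top is a round pocket, 46 dia, 14 deep; the spindle stands in the middle of it.
- pocket (a point): Centre of the pocket's mouth, level with the block's top, 60 above the bench; z up.
- spindle_tip (a point): Centre (on the axis) of the top end of the upright steel D-spindle, 97 above the bench when not pressed; it goes down with the spindle. z up; +x points out of the spindle's flat. The spindle is 20 dia with a flat 5 from the axis; its last 6 taper to 0.7 of that. Seen from above, the round brass collar at its foot (25 dia) shows widest beside the flat. It does not turn.
- spindle (a joint): How far the spindle is pressed down, m: 0 up, 0.006 at its stop. A spring pushes it up with 6 N at the start of the travel and 11 N at the stop; the stop is rigid.
- bezel: Loose aluminium ring, 20 high, 60 g: narrow collar (spigot) 42 dia in its lower 10, its lower edge bevelled 1.5 x 3, flange 56 dia in its upper 10, hole 29 through. It lies on the bench collar down. Origin: centre of the collar's underside; z up towards the flange. In the pocket the flange rests on the block's top and the origin is 10 below the pocket's mouth.
- knob: Loose grey plastic knob, about 90 g, 46 high: round skirt 48 dia, 24 high, on it a bar grip 16 wide, 22 high, 58 long, blunt at one end, pointed at the other (34 from the axis). It lies bore down. Origin: centre of the skirt's underside, on the bore's axis; z up; x along the bar to the pointed end; the bar's flat sides face +y and -y from x = -24 to 22.
- knob_bore (a point): Closed end of the knob's bore, on the axis, 18 above the knob's origin, same axes. The bore, open below, is D-shaped, 22.4 dia, its flat 6.2 from the axis on the +x side. Fully home, the spindle's tip touches this point and the knob's +x lies along spindle_tip's +x; the skirt is then 9 above the bezel, 3 when pressed right down.
- washer: Bystander: flat steel washer, 56 dia, 6 thick. Origin: centre of its underside.
- cap: Bystander: plain round grey cap without a bar, 46 dia, 22 high. Origin: centre of its underside.
- plug: Bystander: steel hex plug, head 30 across flats on the bench, 30 high. Origin: centre of its underside.
- spanner: Bystander: spanner 190 long, lying along its x. Origin near its middle.
- coil: Bystander: upright spare coil, 44 dia, 55 high, with a black connector on its +x side. Origin: centre of its underside.
- filter: Bystander: white filter canister, 90 dia, 140 high, upright. Origin: centre of its underside.
Mind the look-alikes: they are no part of the job. What is shaped like the knob but pink is not meant.

How it is judged:
On the way, in this order (a step that is already met when the one before it is completed fails the run):
1. the bezel sits in the pocket, collar down, and is let go (horizontal distance between bezel and pocket below 0.0035 m and z of bezel in the frame of pocket below -0.0075 m and angle between bezel's own z axis and vertical below 0.12 rad and contact force between the fingers and bezel below 0.2 N), for 0.2 s.
2. the knob is fully home on the spindle (horizontal distance between knob and spindle_tip below 0.003 m and z of knob in the frame of spindle_tip below -0.0155 m and angle between knob's own z axis and vertical below 0.12 rad and angle between the x axis of knob and the x axis of spindle_tip, either way round below 0.26 rad), for 0.2 s.
At the end, for the whole second after the job is handed in: Bezel in the pocket collar down (3.5 mm off centre, 7.5 mm deep, tilt 0.12 rad), untouched; knob on the spindle (3 mm off axis, tip 15.5 mm up the bore, tilt 0.12, flats within 0.26 rad), at rest, still held by the fingers with the spindle pressed at least 4.2 mm (all of step 1 and all of step 2 and value of joint spindle above 0.0042 m and contact force between the fingers and knob above 1 N and linear speed of knob below 0.02 m/s); the arm keeps its last pose, push and grip.
It fails at once if one of the other loose things is moved more than 30 mm (distance of any of washer, cap, plug, spanner, coil, filter from where it was at the start of the episode above 0.03 m).
It also fails if it takes over 53 s, if anything falls off the work surface, if the arm or the gripper's body presses on something with over 40 N, if the wrist force passes 120 N, or if a joint passes its speed limit or range.

## Working session

There is one attempt and no reset: what is moved stays moved. The work goes in short steps, Python scripts to look and compute and a shell command to move; the robot and the scene stay as the last step left them, time stands still between calls to the robot, and variables do not carry over. Pictures are saved under pics/ and viewed, at most 10 in all, crops included, and the job is handed in when it is done.

```bash
mkdir -p pics; python3 - <<'E'
from station import sense, vision
import cv2,numpy as np
s=sense();print({k:np.round(v,3) for k,v in s.items()})
for n in("scene","top"):
    d=vision.snapshot(n);np.savez(n+"0.npz",**d);cv2.imwrite(f"pics/{n}0.png",d["image"]);print(np.round(d["mtx"],1),np.round(d["pose"],3))
E
```

```text
{'t': np.float64(0.0), 'q': array([ 0.962,  0.528,  1.434, -0.   ,  1.181, -0.179]), 'qd': array([-0.   , -0.001, -0.001, -0.   , -0.   ,  0.001]), 'tau': array([-0.0000e+00, -4.4235e+01, -1.7802e+01, -0.0000e+00,  8.0000e-03,
       -0.0000e+00]), 'tcp_pos': array([0.261, 0.567, 0.247]), 'tool_rot': array([ 0.214,  0.977, -0.001, -0.   ]), 'force': array([ 0.041, -0.066, -0.111]), 'ft_torque': array([-0.008, -0.037, -0.02 ]), 'gripper_force': np.float64(0.0), 'finger_gap': np.float64(0.998)}
[[485.2   0.  257.1]
 [  0.  485.2 188.7]
 [  0.    0.    1. ]] [[ 0.2    0.691 -0.695  1.489]
 [ 0.98  -0.143  0.14  -0.171]
 [-0.003 -0.709 -0.706  1.058]
 [ 0.     0.     0.     1.   ]]
[[403.6   0.  260.3]
 [  0.  403.6 195.2]
 [  0.    0.    1. ]] [[ 0.018 -0.991  0.132  0.369]
 [-1.    -0.019 -0.006  0.015]
 [ 0.008 -0.132 -0.991  1.282]
 [ 0.     0.     0.     1.   ]]
```

View pics/top0.png

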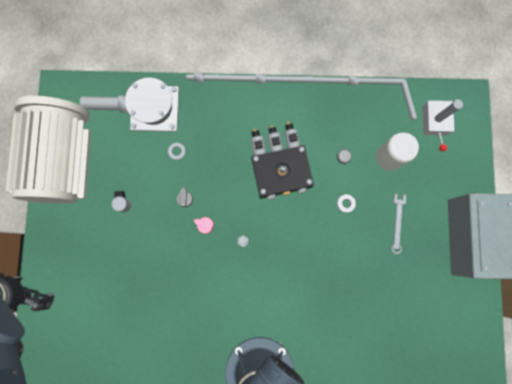

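View pics/scene0.png

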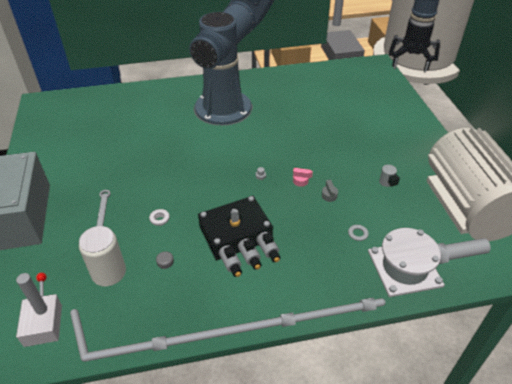

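Top view: two rings at (177,151) and (347,203). One is the bezel, the other the washer. The grey bar knob is at (184,198), the pink look-alike at (205,225), the plain cap at (344,156) and the block at (282,171). Range should separate the rings, and I'll confirm in an enlarged crop.

```bash
cat > h.py <<'E'
import numpy as np,cv2
def cloud(d):
    z=d["range_z"];v,u=np.mgrid[:z.shape[0],:z.shape[1]];K=d["mtx"]
    p=np.stack([(u-K[0,2])/K[0,0]*z,(v-K[1,2])/K[1,1]*z,z,np.ones_like(z)],-1)@d["pose"].T
    p=p[...,:3];p[z==0]=np.nan;return p
def proj(d,P):
    P=np.atleast_2d(P);c=(np.c_[P,np.ones(len(P))]@np.linalg.inv(d["pose"]).T)[:,:3]@d["mtx"].T
    return c[:,:2]/c[:,2:]
def crop(d,u,v,r,s):
    return cv2.resize(d["image"][v-r:v+r,u-r:u+r],(s,s),interpolation=cv2.INTER_CUBIC)
E
python3 - <<'E'
from h import *
t=dict(np.load("top0.npz"));s=dict(np.load("scene0.npz"))
print("bench z",[np.nanmedian(cloud(d)[...,2]) for d in (t,s)])
P=cloud(t);S=cloud(s)
for n,u,v,r in(("ringL",177,151,14),("ringR",347,203,14),("knob",184,197,14),("cap",344,156,10)):
    q=P[v-r:v+r,u-r:u+r].reshape(-1,3);m=q[:,2]>0.004;q=q[m]
    print(n,len(q),"ctr bbox",np.round((q.min(0)+q.max(0))/2,4),"mean",np.round(q.mean(0),4),"zpct",np.round(np.percentile(q[:,2],[50,90,98]),4))
    c=np.r_[(q.min(0)+q.max(0))[:2]/2]
    a=S[np.hypot(S[...,0]-c[0],S[...,1]-c[1])<.045];a=a[a[:,2]>.004]
    print("  scene",len(a),np.round((a.min(0)+a.max(0))/2,4),np.round(a.mean(0),4),np.round(np.percentile(a[:,2],[50,90,98]),4))
a=np.hstack([crop(t,177,151,16,256),crop(t,347,203,16,256),crop(t,184,197,16,256)])
uv=[tuple(map(int,x)) for x in ((358,231),(160,216),(330,190))]
b=np.hstack([crop(s,x,y,20,256) for x,y in uv])
cv2.imwrite("pics/c1.png",np.vstack([a,b]))
b=np.hstack([crop(t,282,171,36,400),crop(s,237,225,40,400)]);cv2.imwrite("pics/c2.png",b)
E
```

```text
bench z [np.float64(0.0008603379795362187), np.float64(0.0007193793574278295)]
ringL 193 ctr bbox [0.6791 0.2796 0.0092] mean [0.6751 0.2822 0.0067] zpct [0.0063 0.0098 0.0117]
  scene 178 [0.6803 0.2792 0.008 ] [0.6804 0.2797 0.0066] [0.0062 0.0092 0.0106]
ringR 264 ctr bbox [ 0.5199 -0.2676  0.0158] mean [ 0.5165 -0.2639  0.0159] zpct [0.0189 0.0231 0.0263]
  scene 259 [ 0.5225 -0.2681  0.0146] [ 0.5215 -0.2623  0.0167] [0.0189 0.0228 0.0241]
knob 282 ctr bbox [0.5297 0.2519 0.0283] mean [0.5227 0.2447 0.0276] zpct [0.0262 0.0482 0.0503]
  scene 270 [0.535  0.249  0.0281] [0.5318 0.2437 0.0281] [0.0261 0.0476 0.0497]
cap 192 ctr bbox [ 0.6727 -0.2582  0.0164] mean [ 0.6668 -0.2572  0.0196] zpct [0.022  0.0259 0.0279]
  scene 276 [ 0.6738 -0.2604  0.016 ] [ 0.6781 -0.2569  0.0177] [0.021  0.0246 0.0265]
```

View pics/c1.png

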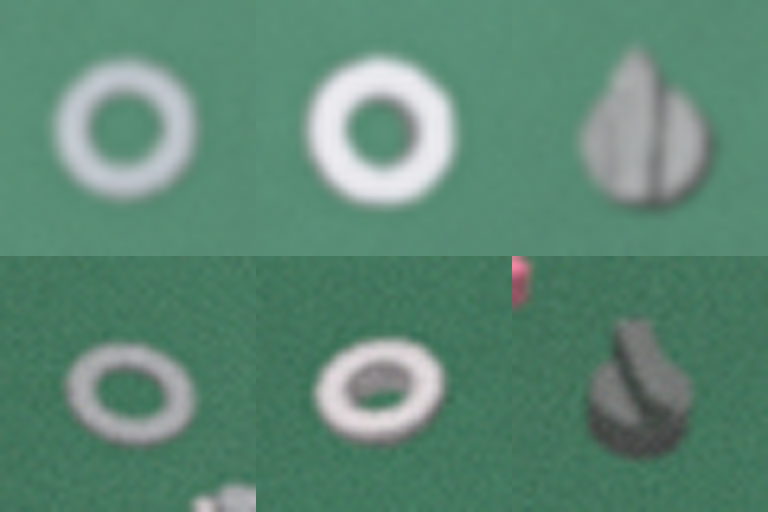

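View pics/c2.png

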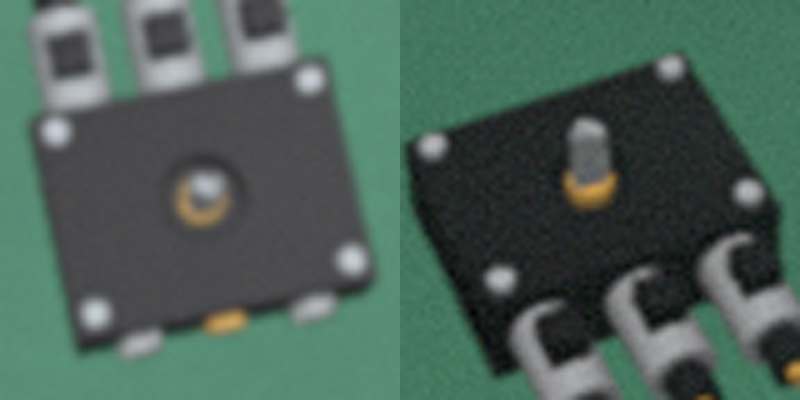

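The crops show that the right ring (347,203) is 20 mm thick with white flange, so it is the bezel. The left ring (177,151), about 6 mm high, is the washer. The knob at (184,197) is grey with a bar, its point towards image-up (world +x). The D-spindle stands at the block centre, with brass showing at image-left and below. Next I fit exact positions and the angle of the flat.

```bash
cat > fit.py <<'E'
from h import *
def onplane(d,uv,z):
    uv=np.atleast_2d(uv).astype(float);r=np.c_[uv,np.ones(len(uv))]@np.linalg.inv(d["mtx"]).T@d["pose"][:3,:3].T
    o=d["pose"][:3,3];return o+r*((z-o[2])/r[:,2])[:,None]
def render(d,polys,u,v,r,k=8):
    """polys: list of (3D pts whose hull is filled, BGR); painter's order -> image area-averaged"""
    im=np.zeros((2*r*k,2*r*k,3),np.uint8)
    for P,c in polys:
        h=cv2.convexHull(((proj(d,P)-[u-r,v-r]+.5)*k-.5).astype(np.float32))
        cv2.fillPoly(im,[np.round(h).astype(int)],c)
    return cv2.resize(im,(2*r,2*r),interpolation=cv2.INTER_AREA)
E
python3 - <<'E'
from fit import *
t=dict(np.load("top0.npz"));s=dict(np.load("scene0.npz"))
from scipy.optimize import minimize
# block bolts
C={}
for n,d,(u,v,r),cs in(("top",t,(282,171,36),((56,131),(310,80),(352,260),(95,314))),("scene",s,(237,225,40),((32,146),(270,68),(348,191),(101,278)))):
    g=cv2.cvtColor(d["image"],cv2.COLOR_BGR2GRAY).astype(float);sc=2*r/400;pts=[]
    for cx,cy in cs:
        U=u-r+cx*sc;V=v-r+cy*sc;U0,V0=int(round(U)),int(round(V));w=g[V0-3:V0+4,U0-3:U0+4];w=np.clip(w-120 if n=="scene" else w-140,0,None)
        yy,xx=np.mgrid[V0-3:V0+4,U0-3:U0+4];pts.append(((w*xx).sum()/w.sum(),(w*yy).sum()/w.sum()))
    B=onplane(d,pts,.066);C[n]=B[:,:2].mean(0);print(n,"bolts",np.round(B[:,:2],4).tolist(),"ctr",np.round(C[n],4))
# brass & spindle pixels
for n,d in(("top",t),("scene",s)):
    c=C[n];u,v=np.round(proj(d,[*c,.075])[0]).astype(int);r=12
    im=d["image"][v-r:v+r,u-r:u+r].astype(float)
    sat=np.clip((im[...,2]-im[...,0])/90,0,1)   # brass amount
    br=np.clip((im[...,0]-60)/100,0,1)           # steel amount
    obs=np.stack([sat,br],-1);res=[]
    for zc in (.058,.062,.066,.07):
      for th in range(0,360,10):
       a=np.radians(np.arange(0,360,4));
       def D(R,f,z):
        p=np.c_[np.minimum(R*np.cos(a),f),R*np.sin(a)];k=np.radians(th);Rm=np.array([[np.cos(k),-np.sin(k)],[np.sin(k),np.cos(k)]])
        return np.c_[p@Rm.T,np.full(len(a),z)]
       col=lambda z:np.c_[.0125*np.cos(a),.0125*np.sin(a),np.full(len(a),z)]
       for dx in(-.002,0,.002):
        for dy in (-.002,0,.002):
         o=np.array([*c,0])+[dx,dy,0]
         m=render(d,[(np.vstack([col(.046),col(zc)])+o,(255,0,0)),(np.vstack([D(.01,.005,zc),D(.01,.005,.091),D(.007,.0035,.097)])+o,(0,255,0))],u,v,r)/255.
         w=np.hypot(*np.mgrid[-r:r,-r:r])<9
         e=0
         for i in(0,1):
            M=m[...,i][w];O=obs[...,i][w];k=np.c_[M,np.ones_like(M)];x=np.linalg.lstsq(k,O,rcond=None)[0];e+=((O-k@x)**2).sum()/((O-O.mean())**2).sum()
         res.append((e,th,zc,dx,dy))
    res.sort();print(n,[tuple(np.round(x,4).tolist()) for x in res[:6]])
    b={};[b.setdefault(x[1],round(x[0],3)) for x in res];print({k:b[k] for k in sorted(b)})
# bezel: white mask rays on z=.02 ; knob top
for n,d,uv in(("top",t,(347,203)),("scene",s,(160,216))):
    u,v=uv;r=14;im=d["image"][v-r:v+r,u-r:u+r];m=(im[...,2]>(130 if n=="scene" else 160)).astype(np.uint8)
    cn=max(cv2.findContours(m,0,cv2.CHAIN_APPROX_NONE)[0],key=len);w=onplane(d,cn[:,0]+[u-r,v-r],.02);(c,R)=cv2.minEnclosingCircle(w[:,:2].astype(np.float32));print("bezel",n,np.round(c,4),R, np.round(w.mean(0),4))
for n,d in(("top",t),("scene",s)):
    P=cloud(d);k=(np.hypot(P[...,0]-.53,P[...,1]-.248)<.06)
    bar=P[k&(P[...,2]>.036)];(c,sz,an)=cv2.minAreaRect(bar[:,:2].astype(np.float32));m=bar[:,:2].mean(0);ev=np.linalg.svd(bar[:,:2]-m)[2][0]
    print("bar",n,len(bar),np.round(m,4),np.degrees(np.arctan2(ev[1],ev[0])),np.round(c,4),np.round(sz,4),an)
    v,u=np.where(k&(P[...,2]>.012));print("  all",np.round(P[v,u].mean(0),4))
E
```

```text
top bolts [[0.6451, 0.0244], [0.6773, -0.1164], [0.576, -0.1399], [0.5435, 0.0008]] ctr [ 0.6105 -0.0578]
scene bolts [[0.5772, -0.1398], [0.5447, 0.0003], [0.6458, 0.0236], [0.6789, -0.1163]] ctr [ 0.6117 -0.058 ]
top [(0.3885, 180.0, 0.07, -0.002, 0.0), (0.3892, 180.0, 0.066, -0.002, 0.0), (0.3947, 200.0, 0.07, -0.002, 0.0), (0.3951, 190.0, 0.07, -0.002, 0.0), (0.3957, 170.0, 0.07, -0.002, 0.0), (0.4055, 160.0, 0.07, -0.002, 0.0)]
{0: np.float64(0.55), 10: np.float64(0.568), 20: np.float64(0.614), 30: np.float64(0.663), 40: np.float64(0.68), 50: np.float64(0.711), 60: np.float64(0.706), 70: np.float64(0.66), 80: np.float64(0.615), 90: np.float64(0.519), 100: np.float64(0.495), 110: np.float64(0.465), 120: np.float64(0.451), 130: np.float64(0.429), 140: np.float64(0.419), 150: np.float64(0.414), 160: np.float64(0.405), 170: np.float64(0.396), 180: np.float64(0.388), 190: np.float64(0.395), 200: np.float64(0.395), 210: np.float64(0.414), 220: np.float64(0.442), 230: np.float64(0.5), 240: np.float64(0.575), 250: np.float64(0.666), 260: np.float64(0.735), 270: np.float64(0.737), 280: n
[... 951 characters left out ...]
64(0.44), 240: np.float64(0.485), 250: np.float64(0.535), 260: np.float64(0.591), 270: np.float64(0.575), 280: np.float64(0.527), 290: np.float64(0.485), 300: np.float64(0.457), 310: np.float64(0.44), 320: np.float64(0.437), 330: np.float64(0.404), 340: np.float64(0.384), 350: np.float64(0.369)}
bezel top [ 0.5171 -0.2637] 0.028588278219103813 [ 0.5166 -0.2637  0.02  ]
bezel scene [ 0.5204 -0.2648] 0.030183034017682076 [ 0.5202 -0.2642  0.02  ]
bar top 101 [0.5221 0.2453] 179.85894380292345 [0.5245 0.246 ] [0.0165 0.058 ] 89.46887969970703
  all [0.5206 0.2435 0.0347]
bar scene 92 [0.5288 0.2458] 0.713789706154094 [0.5276 0.2473] [0.0165 0.0579] 89.61066436767578
  all [0.5299 0.2434 0.0327]
```

```bash
cat > spin.py <<'E'
from fit import *
import sys
t=dict(np.load("top0.npz"));s=dict(np.load("scene0.npz"))
a=np.radians(np.arange(0,360,6))
def D(R,f,z,k):
    p=np.c_[np.minimum(R*np.cos(a),f),R*np.sin(a)];Rm=np.array([[np.cos(k),-np.sin(k)],[np.sin(k),np.cos(k)]]);return np.c_[p@Rm.T,np.full(len(a),z)]
col=lambda z,R=.0125:np.c_[R*np.cos(a),R*np.sin(a),np.full(len(a),z)]
def flat(R,f,z,k):
    y=np.sqrt(R*R-f*f);c,n=np.array([np.cos(k),np.sin(k)]),np.array([-np.sin(k),np.cos(k)])
    return np.array([[*(f*c+q*y*n),z] for q in(-1,1)])
out={}
for zc in(.05,.054,.058,.062,.066,.07):
  for th in range(0,360,10):
    k=np.radians(th);tot=0;off=[]
    for d,c in((t,(.6105,-.0578)),(s,(.6117,-.058))):
      u,v=np.round(proj(d,[*c,.075])[0]).astype(int);r=12;w=np.hypot(*np.mgrid[-r:r,-r:r])<9.5
      O=d["image"][v-r:v+r,u-r:u+r][w].astype(float);best=9
      cam=d["pose"][:2,3]-c;vis=np.cos(k)*cam[0]+np.sin(k)*cam[1]>.0
      for dx in(-.0015,0,.0015):
        for dy in(-.0015,0,.0015):
          o=np.array([*c,0])+[dx,dy,0]
          L=[(col(.06,.023),1),(np.vstack([col(.046),col(zc)]),2),(col(zc),3),(np.vstack([D(.01,.005,zc,k),D(.01,.005,.091,k),D(.007,.0035,.097,k)]),4)]
          if vis:L+=[(np.vstack([flat(.01,.005,zc,k),flat(.01,.005,.091,k)]),6)]
          L+=[(D(.007,.0035,.097,k),5)]
          F=[]
          for i in range(7):
            F.append(render(d,[(P+o,(255*(j==i),)*3) for P,j in L],u,v,r,6)[...,0][w]/255.)
          F[0]=1-sum(F[1:]);A=np.stack(F,1);x=np.linalg.lstsq(A.T@A+.05*np.eye(7),A.T@O,rcond=None)[0]
          e=((O-A@x)**2).sum()/((O-O.mean(0))**2).sum()
          if e<best:best=e;bo=(dx,dy)
      tot+=best;off.append((round(best,3),bo))
    out[zc,th]=(tot,off)
for k in sorted(out,key=lambda k:out[k][0])[:8]:print(k,round(out[k][0],3),out[k][1])
print({th:round(min(out[z,th][0] for z in(.05,.054,.058,.062,.066,.07)),3) for th in range(0,360,10)})
E
python3 spin.py; python3 - <<'E'
from h import *
t=dict(np.load("top0.npz"));s=dict(np.load("scene0.npz"))
f=lambda d,u,v:cv2.resize(d["image"][v-10:v+10,u-10:u+10],(400,400),interpolation=cv2.INTER_NEAREST)
P=[np.round(proj(d,[.611,-.058,.075])[0]).astype(int) for d in(t,s)];print(P)
cv2.imwrite("pics/c3.png",np.hstack([f(t,*P[0]),f(s,*P[1])]))
E
```

```text
(0.066, 350) 0.196 [(np.float64(0.101), (0, 0)), (np.float64(0.095), (-0.0015, 0))]
(0.058, 0) 0.197 [(np.float64(0.119), (0.0015, 0)), (np.float64(0.078), (0, 0))]
(0.066, 340) 0.197 [(np.float64(0.104), (0, 0)), (np.float64(0.093), (-0.0015, 0))]
(0.066, 0) 0.2 [(np.float64(0.102), (0, 0)), (np.float64(0.098), (-0.0015, 0))]
(0.066, 330) 0.201 [(np.float64(0.107), (0, 0)), (np.float64(0.094), (-0.0015, 0))]
(0.066, 20) 0.201 [(np.float64(0.096), (0, 0)), (np.float64(0.106), (-0.0015, 0))]
(0.066, 160) 0.202 [(np.float64(0.093), (-0.0015, 0)), (np.float64(0.109), (-0.0015, 0))]
(0.066, 170) 0.203 [(np.float64(0.092), (-0.0015, 0)), (np.float64(0.111), (-0.0015, 0))]
{0: np.float64(0.197), 10: np.float64(0.204), 20: np.float64(0.201), 30: np.float64(0.207), 40: np.float64(0.222), 50: np.float64(0.232), 60: np.float64(0.25), 70: np.float64(0.279), 80: np.float64(0.298), 90: np.float64(0.312), 100: np.float64(0.31), 110: np.float64(0.288), 120: np.float64(0.269), 130: np.float64(0.244), 140: np.float64(0.231), 150: np.float64(0.219), 160: np.float64(0.202), 170: np.float64(0.203), 180: np.float64(0.209), 190: np.float64(0.225), 200: np.float64(0.234), 210: np.float64(0.236), 220: np.float64(0.253), 230: np.float64(0.264), 240: np.float64(0.273), 250: np.float64(0.294), 260: np.float64(0.298), 270: np.float64(0.269), 280: np.float64(0.242), 290: np.float64(0.228), 300: np.float64(0.215), 310: np.float64(0.212), 320: np.float64(0.205), 330: np.float64(0.201), 340: np.float64(0.197), 350: np.float64(0.196)}
[array([282, 169]), array([234, 216])]
```

View pics/c3.png

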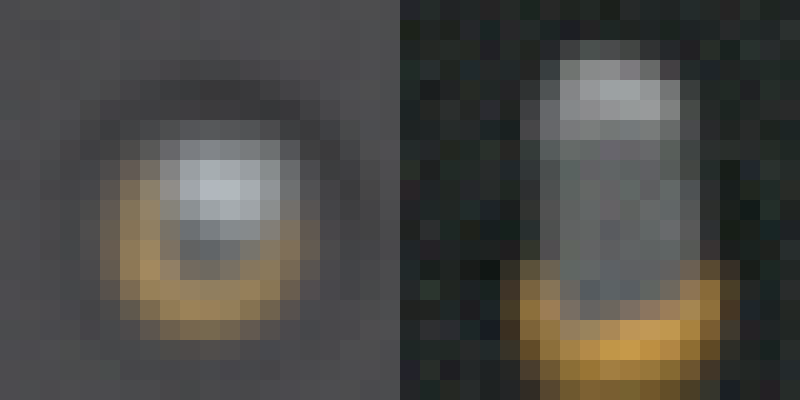

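The enlarged crop shows brass at lower left in top view (about (280,171)) and the spindle's full width in the scene view. So the flat faces either roughly +x or roughly -x. One better joint fit, with collar radius and blur left free, should settle it.

```bash
cat > spin2.py <<'E'
import numpy as np
src=open("spin.py").read().split("out={}")[0];exec(src)
from scipy.optimize import minimize
from multiprocessing import Pool
V=[]
for d,c in((t,(.6105,-.0578)),(s,(.6117,-.058))):
    u,v=np.round(proj(d,[*c,.07])[0]).astype(int);r=14;w=np.hypot(*np.mgrid[-r:r,-r:r])<10
    V.append((d,c,u,v,r,w,d["image"][v-r:v+r,u-r:u+r][w].astype(float)))
def cost(p,th,full=False):
    k=np.radians(th);es=[]
    zc=np.clip(p[4],47,80)/1e3;Rc=np.clip(p[5],11,17)/1e3;sg=np.clip(abs(p[6]),.2,1.5)
    for i,(d,c,u,v,r,w,O) in enumerate(V):
        o=np.array([*c,0])+[p[2*i]/1e3,p[2*i+1]/1e3,0];cam=d["pose"][:2,3]-c;vh=np.arctan2(cam[1],cam[0])
        L=[(col(.06,.023),1),(np.vstack([col(.046,Rc),col(zc,Rc)]),2),(col(zc,Rc),3),(np.vstack([D(.01,.005,zc,k),D(.01,.005,.091,k)]),4)]
        if np.cos(k-vh)>.1:L+=[(np.vstack([flat(.01,.005,zc,k),flat(.01,.005,.091,k)]),5)]
        L+=[(np.vstack([D(.01,.005,.091,k),D(.007,.0035,.097,k)]),6),(D(.007,.0035,.097,k),7)]
        F=[cv2.GaussianBlur(render(d,[(P+o,(255*(j==q),)*3) for P,j in L],u,v,r,6)[...,0].astype(np.float32),(0,0),sg)[w]/255. for q in range(8)]
        F[0]=1-sum(F[1:]);A=np.stack(F,1);x=np.linalg.solve(A.T@A+.05*np.eye(8),A.T@O)
        es.append(((O-A@x)**2).sum()/((O-O.mean(0))**2).sum())
    return es if full else sum(es)
def run(th):
    b=min((minimize(cost,[0,0,0,0,z,13,.6],args=(th,),method="Nelder-Mead",options=dict(maxfev=350,initial_simplex=np.array([[0,0,0,0,z,13,.6]]+[[*( [0,0,0,0,z,13,.6][j]+(j==i)*[1.5,1.5,1.5,1.5,5,1.5,.3][i] for j in range(7))] for i in range(7)]))) for z in(56,66)),key=lambda m:m.fun)
    return th,b.fun,cost(b.x,th,True),b.x
if __name__=="__main__":
    with Pool() as P:
        for th,f,e,x in P.map(run,range(0,360,15),chunksize=1):print(th,round(f,4),np.round(e,3),np.round(x,1))
E
time timeout 500 python3 spin2.py
```

```text
0 0.0481 [0.022 0.026] [ 1.1 -0.2 -0.8  0.3 55.7 13.4  0.9]
15 0.054 [0.024 0.029] [ 1.  -0.2 -0.5  0.4 56.2 13.3  1. ]
30 0.069 [0.032 0.037] [ 0.6  0.1 -1.2  0.2 55.6 13.2  0.9]
45 0.0954 [0.038 0.058] [ 0.3 -0.2 -1.   0.6 55.4 13.5  1. ]
60 0.1163 [0.042 0.074] [-0.2 -0.  -2.5  0.9 67.1 12.9  1. ]
75 0.1353 [0.048 0.087] [-0.4 -0.2 -4.   1.2 65.2 13.4  1.1]
90 0.1562 [0.049 0.107] [-0.7  0.3 -3.3  1.7 67.4 13.7  1.2]
105 0.1428 [0.056 0.087] [-1.1  0.5 -5.3  1.5 62.6 13.8  1.1]
120 0.1188 [0.056 0.063] [-1.1  0.4 -4.5  1.2 63.6 13.4  0.9]
135 0.1035 [0.046 0.057] [-1.4  0.8 -3.5  1.  67.1 13.7  0.9]
150 0.0907 [0.046 0.045] [-1.2  0.6 -2.3  0.7 56.7 13.5  1. ]
165 0.0852 [0.045 0.04 ] [-1.5  0.5 -1.8  0.6 56.9 13.   1. ]
180 0.0922 [0.046 0.046] [-1.5  0.7 -2.2  0.7 56.9 13.4  1. ]
195 0.1032 [0.049 0.054] [-1.4  0.3 -3.7  0.6 66.2 13.5  1. ]
210 0.1189 [0.054 0.065] [-0.9  0.3 -3.8  0.5 66.6 13.9  1. ]
225 0.1304 [0.059 0.072] [-1.2  0.2 -3.7  0.3 66.6 13.8  1.1]
240 0.1402 [0.057 0.083] [-0.4  0.3 -3.5 -0.1 67.6 13.7  1.1]
255 0.1513 [0.055 0.096] [-0.4  0.4 -2.7 -0.4 69.2 13.7  1.1]
270 0.1299 [0.048 0.082] [-0.1  0.3 -2.5  0.2 68.5 13.5  1. ]
285 0.1123 [0.042 0.07 ] [-0.1  0.5 -2.3  0.2 67.5 13.2  1. ]
300 0.0976 [0.036 0.061] [-0.1  0.5 -2.   0.3 66.  12.8  1. ]
315 0.0831 [0.034 0.049] [ 0.8 -0.3 -1.3  0.1 55.2 13.6  1. ]
330 0.0643 [0.028 0.036] [ 1.  -0.6 -0.9  0.3 55.6 13.5  1. ]
345 0.0515 [0.022 0.03 ] [ 1.2 -0.3 -0.9  0.4 55.1 13.4  1. ]
real	0m18.016s
user	1m8.276s
sys	0m0.186s
```

The fit is clear: the flat faces about -1° (world +x). The spindle axis is at about (0.611,-0.058), the bezel at (0.518,-0.264) and the knob at about (0.522,0.246) with its bar along +x. Moving to the bezel.

```bash
python3 -m crank '[{"dp":[0.3,-1,0],"angular":[0,0,0]},{"dp":[0.3,-1,0],"angular":[0,0,0]},{"dp":[0.3,-1,0],"angular":[0,0,0]},{"dp":[0.3,-1,0],"angular":[0,0,0]},{"dp":[0.3,-1,0],"angular":[0,0,0]},{"dp":[0.3,-1,0],"angular":[0,0,0]},{"dp":[0.3,-1,0],"angular":[0,0,0]},{"dp":[0.3,-1,0],"angular":[0,0,0]},{"dp":[0.3,-1,0],"angular":[0,0,0]},{"dp":[0.3,-1,0],"angular":[0,0,0]},{"dp":[0.3,-1,0],"angular":[0,0,0]},{"dp":[0.3,-1,0],"angular":[0,0,0]},{"dp":[0.3,-1,0],"angular":[0,0,0]},{"dp":[0.3,-1,0],"angular":[0,0,0]},{"dp":[0.3,-1,0],"angular":[0,0,0]},{"dp":[0.3,-1,0],"angular":[0,0,0]},{"dp":[0.3,-1,0],"angular":[0,0,0]},{"dp":[0.3,-1,0],"angular":[0,0,0]},{"dp":[0.3,-1,0],"angular":[0,0,0]},{"dp":[0.3,-1,0],"angular":[0,0,0]}]' 0 20
python3 -m crank '[{"dp":[0.32,-0.96,-0.6],"angular":[0,0,0]},{"dp":[0.32,-0.96,-0.6],"angular":[0,0,0]},{"dp":[0.32,-0.96,-0.6],"angular":[0,0,0]},{"dp":[0.32,-0.96,-0.6],"angular":[0,0,0]},{"dp":[0.32,-0.96,-0.6],"angular":[0,0,0]},{"dp":[0.32,-0.96,-0.6],"angular":[0,0,0]},{"dp":[0.32,-0.96,-0.6],"angular":[0,0,0]},{"dp":[0.32,-0.96,-0.7],"angular":[0,0,0]},{"dp":[0,0,0],"angular":[0,0,0]},{"dp":[0,0,0],"angular":[0,0,0]}]'
```

```text
t: 2.1
tcp_pos: [0.4409, -0.0333, 0.2481]
tool_rot: [0.214, 0.977, 0.0, -0.0]
force: [-0.2, -0.2, -0.0]
finger_gap: 1.0
gripper_force: 0.0
t: 3.1
tcp_pos: [0.517, -0.2624, 0.1003]
tool_rot: [0.214, 0.977, 0.001, -0.001]
force: [-0.3, 0.5, 0.3]
finger_gap: 0.994
gripper_force: 0.0
```

```bash
python3 -m crank '[{"dp":[0.03,-0.05,-0.5],"angular":[0,0,0]},{"dp":[0,0,-0.6],"angular":[0,0,0]},{"dp":[0,0,-0.6],"angular":[0,0,0]},{"dp":[0,0,-0.5],"angular":[0,0,0]},{"dp":[0,0,-0.24],"angular":[0,0,0]},{"dp":[0,0,0],"angular":[0,0,0]}]'
python3 -m crank '[{"dp":[0,0,0],"angular":[0,0,0]},{"dp":[0,0,0],"angular":[0,0,0]},{"dp":[0,0,0],"angular":[0,0,0]},{"dp":[0,0,0],"angular":[0,0,0]},{"dp":[0,0,0],"angular":[0,0,0]},{"dp":[0,0,0],"angular":[0,0,0]}]' 1 20
```

```text
t: 3.7
tcp_pos: [0.5181, -0.263, 0.0271]
tool_rot: [0.213, 0.977, 0.0, -0.001]
force: [-0.2, -0.2, -0.4]
finger_gap: 1.001
gripper_force: 0.0
t: 4.3
tcp_pos: [0.5192, -0.2644, 0.0292]
tool_rot: [0.214, 0.977, -0.0, 0.001]
force: [0.0, 0.8, 6.3]
finger_gap: 0.631
gripper_force: 20.7
```

```bash
python3 -m crank '[{"dp":[0,0,0],"angular":[0,0,0]},{"dp":[0,0,0.5],"angular":[0,0,0]},{"dp":[0,0,1],"angular":[0,0,0]},{"dp":[0,0,1],"angular":[0,0,0]},{"dp":[0,0,1],"angular":[0,0,0]},{"dp":[0,0,0.8],"angular":[0,0,0]},{"dp":[0,0,0],"angular":[0,0,0]},{"dp":[0,0,0],"angular":[0,0,0]}]' 1 30
python3 - <<'E'
from h import *
from station import vision,sense
p=sense()["tcp_pos"];print(p)
o=[]
for n in("top","scene"):
    d=vision.snapshot(n);np.savez(n+"1.npz",**d);u,v=np.round(proj(d,p-[0,0,.02])[0]).astype(int);print(n,u,v)
    o.append(crop(d,u,v,32,400))
    P=cloud(d);b=P[(np.hypot(P[...,0]-p[0],P[...,1]-p[1])<.05)&(P[...,2]>.08)&(P[...,2]<p[2]+.005)];print(len(b),np.round(np.percentile(b[:,2],[2,10,50]),4))
cv2.imwrite("pics/g1.png",np.hstack(o))
E
```

```text
t: 5.1
tcp_pos: [0.5185, -0.264, 0.1577]
tool_rot: [0.214, 0.977, -0.0, 0.0]
force: [0.5, -0.0, -1.7]
finger_gap: 0.624
gripper_force: 31.8
[ 0.51854961 -0.26400135  0.15772493]
top 355 198
5 [0.1499 0.1518 0.1559]
scene 152 187
292 [0.1294 0.1366 0.1471]
```

View pics/g1.png

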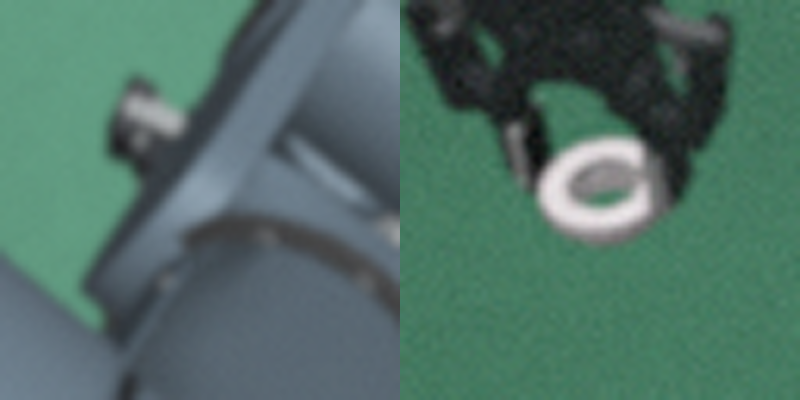

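The bezel is held level between the pads (scene image, about (152,187)). I measure its offset from the TCP there.

```bash
python3 - <<'E'
from fit import *
from scipy.optimize import least_squares
d=dict(np.load("scene1.npz"));p=np.array([.51855,-.2640,.1577])
u,v=152,187;im=d["image"];g=im.min(2).astype(float);m=np.zeros(g.shape,bool);m[v-30:v+30,u-30:u+30]=g[v-30:v+30,u-30:u+30]>150
P=cloud(d);b=P[m];b=b[np.isfinite(b[:,0])&(np.abs(b[:,2]-.148)<.015)];print(len(b),np.median(b,0))
# tilt: plane fit
A=np.c_[b[:,:2]-b[:,:2].mean(0),np.ones(len(b))];print("plane",np.round(np.linalg.lstsq(A,b[:,2],rcond=None)[0],3))
z=np.median(b[:,2]);a=np.radians(np.arange(0,360,5));c=lambda R,z:np.c_[R*np.cos(a),R*np.sin(a),np.full(72,z)]
r=16;U,V=np.round(proj(d,[*np.median(b[:,:2],0),z])[0]).astype(int);O=im[V-r:V+r,U-r:U+r].astype(float)
# same fit on the first image (bezel on bench) to cancel bias
def fit(d,o,z,mask):
    U,V=np.round(proj(d,[*o,z])[0]).astype(int);O=d["image"][V-r:V+r,U-r:U+r].astype(float);w=mask(U,V)
    def cost(q):
        oo=np.array([q[0],q[1],0]);L=[(c(.028,z-.01)+oo,1),(c(.028,z)+oo,2),(c(.0145,z)+oo,3)]
        L[0]=(np.vstack([L[0][0],L[1][0]]),1)
        F=[cv2.GaussianBlur(render(d,[(X,(255*(j==k),)*3) for X,j in L],U,V,r,6)[...,0].astype(np.float32),(0,0),.8)[w]/255. for k in range(4)]
        F[0]=1-F[1]-F[2]-F[3];A=np.stack(F,1);x=np.linalg.solve(A.T@A+.05*np.eye(4),A.T@O[w]);return ((O[w]-A@x)**2).sum()/((O[w]-O[w].mean(0))**2).sum()
    from scipy.optimize import minimize
    s=minimize(cost,o,method="Nelder-Mead",options=dict(initial_simplex=[o,[o[0]+.004,o[1]],[o[0],o[1]+.004]]));return np.round(s.x,4),round(s.fun,3)
yy,xx=np.mgrid[-r:r,-r:r]
print("now",[fit(d,[.5185,-.264],zz,lambda U,V:(np.hypot(xx,yy)<14)&(yy>-4*0-3)&(xx<6)) for zz in(.147,.1485)])
s0=dict(np.load("scene0.npz"));t0=dict(np.load("top0.npz"))
print("start scene",fit(s0,[.518,-.264],.02,lambda U,V:np.hypot(xx,yy)<14),"top",fit(t0,[.518,-.264],.02,lambda U,V:np.hypot(xx,yy)<14))
E
```

```text
149 [ 0.51989849 -0.26832927  0.1474889 ]
plane [-0.022 -0.005  0.147]
now [(array([ 0.518, -0.263]), np.float64(0.061)), (array([ 0.5195, -0.2629]), np.float64(0.061))]
start scene (array([ 0.5192, -0.2639]), np.float64(0.022)) top (array([ 0.5173, -0.2638]), np.float64(0.006))
```

```bash
python3 -m crank '[{"dp":[0.386,0.859,0],"angular":[0,0,0]},{"dp":[0.386,0.859,0],"angular":[0,0,0]},{"dp":[0.386,0.859,0],"angular":[0,0,0]},{"dp":[0.386,0.859,0],"angular":[0,0,0]},{"dp":[0.386,0.859,0],"angular":[0,0,0]},{"dp":[0.386,0.859,0],"angular":[0,0,0]},{"dp":[0.386,0.859,0],"angular":[0,0,0]},{"dp":[0.386,0.859,0],"angular":[0,0,0]},{"dp":[0,0,0],"angular":[0,0,0]},{"dp":[0,0,-0.7],"angular":[0,0,0]},{"dp":[0,0,-0.7],"angular":[0,0,0]},{"dp":[0,0,-0.65],"angular":[0,0,0]},{"dp":[0,0,0],"angular":[0,0,0]},{"dp":[0,0,0],"angular":[0,0,0]}]'
```

```text
t: 6.6
tcp_pos: [0.6105, -0.0582, 0.0946]
tool_rot: [0.214, 0.977, -0.0, -0.001]
force: [1.3, 0.2, 0.1]
finger_gap: 0.624
gripper_force: 31.9
```

```bash
python3 -m crank '[{"dp":[0.03,0,-0.1],"angular":[0,0,0]},{"dp":[0,0,-0.1],"angular":[0,0,0]},{"dp":[0,0,-0.1],"angular":[0,0,0]},{"dp":[0,0,-0.1],"angular":[0,0,0]},{"dp":[0,0,0],"angular":[0,0,0]}]'
```

```text
t: 7.1
tcp_pos: [0.6119, -0.0578, 0.0833]
tool_rot: [0.214, 0.977, 0.0, -0.0]
force: [-0.1, 0.4, -1.0]
finger_gap: 0.621
gripper_force: 31.9
```

```bash
python3 -m crank '[{"dp":[0,0,-0.05],"angular":[0,0,0]},{"dp":[0,0,-0.05],"angular":[0,0,0]},{"dp":[0,0,-0.04],"angular":[0,0,0]},{"dp":[0,0,0],"angular":[0,0,0]}]'
```

```text
t: 7.5
tcp_pos: [0.6122, -0.0578, 0.0796]
tool_rot: [0.214, 0.977, -0.0, 0.0]
force: [-0.1, -0.0, 0.2]
finger_gap: 0.62
gripper_force: 32.1
```

```bash
python3 -m crank '[{"dp":[0,0,0],"angular":[0,0,0]},{"dp":[0,0,0],"angular":[0,0,0]},{"dp":[0,0,0.5],"angular":[0,0,0]},{"dp":[0,0,1],"angular":[0,0,0]},{"dp":[0,0,1],"angular":[0,0,0]},{"dp":[-0.5,1,1],"angular":[0,0,0]},{"dp":[-0.5,1,0.5],"angular":[0,0,0]},{"dp":[-0.5,1,0],"angular":[0,0,0]},{"dp":[-0.5,1,0],"angular":[0,0,4]},{"dp":[-0.5,1,0],"angular":[0,0,4]},{"dp":[-0.5,1,0],"angular":[0,0,8]},{"dp":[0,1,0],"angular":[0,0,8]}]' 0.15 30
python3 - <<'E'
from fit import *
from station import vision,sense
from scipy.optimize import minimize
print({k:np.round(sense()[k],3) for k in("tcp_pos","tool_rot")})
o=[]
for n,(u,v) in(("top",(282,170)),("scene",(236,222))):
    d=vision.snapshot(n);np.savez(n+"2.npz",**d);o.append(crop(d,u,v,20,400))
    P=cloud(d);c=np.hypot(P[...,0]-.611,P[...,1]+.058);b=P[(c>.0165)&(c<.026)];print(n,len(b),"z flange",np.round(np.percentile(b[:,2],[10,50,90]),4))
    b=b[(b[:,2]>.06)&(b[:,2]<.08)];A=np.c_[b[:,:2]-b[:,:2].mean(0),np.ones(len(b))];print("plane",np.round(np.linalg.lstsq(A,b[:,2],rcond=None)[0],3))
    u,v=np.round(proj(d,[.611,-.058,.07])[0]).astype(int);r=14;m=(d["image"][v-r:v+r,u-r:u+r].min(2)>110).astype(np.uint8)
    cn=max(cv2.findContours(m,0,cv2.CHAIN_APPROX_NONE)[0],key=len);w=onplane(d,cn[:,0]+[u-r,v-r],.07)[:,:2].astype(np.float32);print("circle",cv2.minEnclosingCircle(w),w.mean(0))
cv2.imwrite("pics/b1.png",np.hstack(o))
E
```

```text
t: 8.7
tcp_pos: [0.5197, 0.1533, 0.2005]
tool_rot: [0.003, 1.0, -0.0, -0.001]
force: [-0.2, -0.1, 0.2]
finger_gap: 0.853
gripper_force: 0.0
{'tcp_pos': array([0.52 , 0.153, 0.2  ]), 'tool_rot': array([ 0.003,  1.   , -0.   , -0.001])}
top 128 z flange [0.0683 0.071  0.0738]
plane [-0.021 -0.004  0.071]
circle ((0.6103953123092651, -0.05705983191728592), 0.031110085546970367) [ 0.6103503 -0.0571471]
scene 181 z flange [-0.7528  0.0684  0.0728]
plane [-0.043 -0.004  0.07 ]
circle ((0.6126397848129272, -0.057749636471271515), 0.03151079639792442) [ 0.6133374  -0.05774474]
```

View pics/b1.png

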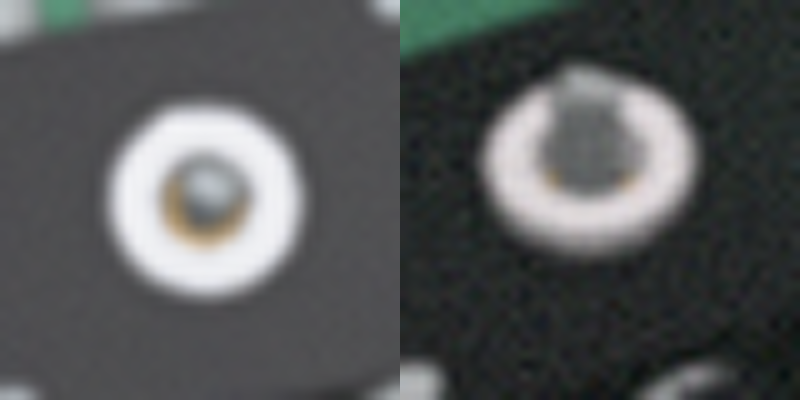

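The bezel is seated flat in the pocket (flange top at z ≈ 0.070, concentric with the spindle). Now a model fit of the knob pose.

```bash
python3 - <<'E'
from fit import *
from scipy.optimize import minimize
a=np.radians(np.arange(0,360,5));c=lambda R,z:np.c_[R*np.cos(a),R*np.sin(a),np.full(72,z)]
base=np.array([[-.024,-.008],[-.024,.008],[.022,.008],[.034,0],[.022,-.008]])
f=lambda z:np.c_[base,np.full(5,z)]
r=18;yy,xx=np.mgrid[-r:r,-r:r];w=np.hypot(xx,yy)<15
for n in("top","scene"):
    d=dict(np.load(n+"2.npz")) if n=="scene" else dict(np.load("top0.npz"))
    if n=="scene":d=dict(np.load("scene0.npz"))
    U,V=np.round(proj(d,[.524,.246,.03])[0]).astype(int);O=d["image"][V-r:V+r,U-r:U+r].astype(float)
    pink=(O[...,2]>O[...,1]+40);W=w&~(cv2.dilate(pink.astype(np.uint8),np.ones((3,3)))>0)
    cam=d["pose"][:2,3]-[.521,.246]
    def cost(q):
        k=q[2];R=np.array([[np.cos(k),-np.sin(k),0],[np.sin(k),np.cos(k),0],[0,0,1]]);o=np.array([q[0],q[1],0])
        T=lambda P:P@R.T+o
        L=[(T(np.vstack([c(.024,0),c(.024,.024)])),1),(T(c(.024,.024)),2),(T(np.vstack([f(.024),f(.046)])),3)]
        if n=="scene" :
            for i in((2,3),(3,4)):L.append((T(np.vstack([f(z)[list(i)] for z in(.024,.046)])),5 if i[0]==2 else 6))
        L.append((T(f(.046)),4))
        F=[cv2.GaussianBlur(render(d,[(X,(255*(j==m),)*3) for X,j in L],U,V,r,6)[...,0].astype(np.float32),(0,0),.8)[W]/255. for m in range(7)]
        F[0]=1-sum(F[1:]);A=np.stack(F,1);x=np.linalg.solve(A.T@A+.05*np.eye(7),A.T@O[W]);return ((O[W]-A@x)**2).sum()/((O[W]-O[W].mean(0))**2).sum()
    i=np.array([.521,.246,0.]);s=minimize(cost,i,method="Nelder-Mead",options=dict(initial_simplex=[i,i+[.004,0,0],i+[0,.004,0],i+[0,0,.15]]));print(n,np.round(s.x,4),np.degrees(s.x[2]),s.fun)
E
```

```text
top [0.5216 0.247  0.0246] 1.410384991428062 0.030389916468297567
scene [ 0.5224  0.2467 -0.0007] -0.04270515243203984 0.06231847991927359
```

```bash
python3 -m crank '[{"dp":[0.07,0.8,0],"angular":[0,0,0.5]},{"dp":[0,0.8,-0.5],"angular":[0,0,0]},{"dp":[0,0.8,-1],"angular":[0,0,0]},{"dp":[0,0.72,-1],"angular":[0,0,0]},{"dp":[0,0,-1],"angular":[0,0,0]},{"dp":[0,0,-1],"angular":[0,0,0]},{"dp":[0,0,-0.4],"angular":[0,0,0]},{"dp":[0,0,0],"angular":[0,0,0]},{"dp":[0,0,0],"angular":[0,0,0]}]' 0.4 30
```

```text
t: 9.7
tcp_pos: [0.5253, 0.2455, 0.0535]
tool_rot: [0.002, 1.0, 0.0, 0.001]
force: [0.5, 0.2, 0.5]
finger_gap: 0.601
gripper_force: 0.0
```

```bash
python3 -m crank '[{"dp":[-0.11,0.04,-0.16],"angular":[0,0,0]},{"dp":[0,0,-0.16],"angular":[0,0,0]},{"dp":[0,0,0],"angular":[0,0,0]},{"dp":[0,0,0],"angular":[0,0,0]}]'
python3 -m crank '[{"dp":[0,0,0],"angular":[0,0,0]},{"dp":[0,0,0],"angular":[0,0,0]},{"dp":[0,0,0],"angular":[0,0,0]},{"dp":[0,0,0],"angular":[0,0,0]},{"dp":[0,0,0],"angular":[0,0,0]},{"dp":[0,0,0],"angular":[0,0,0]},{"dp":[0,0,0],"angular":[0,0,0]}]' 1 50
```

```text
t: 10.1
tcp_pos: [0.5211, 0.247, 0.0431]
tool_rot: [0.002, 1.0, 0.0, 0.0]
force: [-0.8, -0.8, 0.2]
finger_gap: 0.603
gripper_force: 0.0
t: 10.8
tcp_pos: [0.5213, 0.247, 0.0431]
tool_rot: [0.002, 1.0, 0.0, 0.0]
force: [0.3, -0.2, 4.2]
finger_gap: 0.174
gripper_force: 49.3
```

```bash
python3 -m crank '[{"dp":[0,0,0.5],"angular":[0,0,0]},{"dp":[0,0,1],"angular":[0,0,0]},{"dp":[0,0,1],"angular":[0,0,0]},{"dp":[0.27,-0.925,1],"angular":[0,0,0]},{"dp":[0.27,-0.925,0.4],"angular":[0,0,0]},{"dp":[0.27,-0.925,0],"angular":[0,0,0]},{"dp":[0.27,-0.925,0],"angular":[0,0,0]},{"dp":[0.27,-0.925,0],"angular":[0,0,0]},{"dp":[0.27,-0.925,0],"angular":[0,0,0]},{"dp":[0.27,-0.925,0],"angular":[0,0,0]},{"dp":[0.27,-0.925,0],"angular":[0,0,0]},{"dp":[0.27,-0.925,0],"angular":[0,0,0]},{"dp":[0.27,-0.925,0],"angular":[0,0,0]},{"dp":[0.27,-0.92,0],"angular":[0,0,0]},{"dp":[0,0,0],"angular":[0,0,0]},{"dp":[0,0,0],"angular":[0,0,0]}]'
python3 - <<'E'
from h import *
from station import vision,sense
p=sense()["tcp_pos"];d=vision.snapshot("scene");np.savez("scene3.npz",**d)
u,v=np.round(proj(d,p-[0,0,.03])[0]).astype(int);print(p,u,v);cv2.imwrite("pics/k1.png",crop(d,u,v,40,560))
E
```

```text
t: 12.4
tcp_pos: [0.6095, -0.0585, 0.1599]
tool_rot: [0.002, 1.0, 0.0, -0.001]
force: [0.3, 1.2, -1.0]
finger_gap: 0.174
gripper_force: 49.0
[ 0.60950265 -0.05852979  0.15988985] 233 201
```

View pics/k1.png

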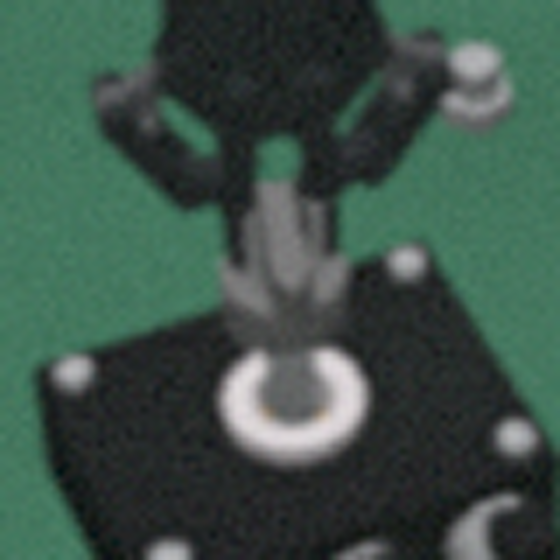

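The knob hangs upright above the spindle with its point towards the camera (+x). Lowering it.

```bash
python3 -m crank '[{"dp":[0.03,0.02,-0.4],"angular":[0,0,0]},{"dp":[0,0,-0.2],"angular":[0,0,0]},{"dp":[0,0,-0.1],"angular":[0,0,0]},{"dp":[0,0,0],"angular":[0,0,0]}]'
python3 -m crank '[{"dp":[0,0,-0.1],"angular":[0,0,0]},{"dp":[0,0,-0.1],"angular":[0,0,0]},{"dp":[0,0,0],"angular":[0,0,0]}]'
```

```text
t: 12.85
tcp_pos: [0.6103, -0.0568, 0.1378]
tool_rot: [0.001, 1.0, 0.0, -0.001]
force: [0.8, -0.0, -1.2]
finger_gap: 0.172
gripper_force: 49.0
t: 13.15
tcp_pos: [0.6108, -0.0575, 0.1324]
tool_rot: [0.002, 1.0, 0.0, -0.0]
force: [-0.1, -0.1, -0.6]
finger_gap: 0.169
gripper_force: 49.0
```

```bash
python3 -m crank '[{"dp":[0,0,-0.1],"angular":[0,0,0]},{"dp":[0,0,-0.1],"angular":[0,0,0]},{"dp":[0,0,0],"angular":[0,0,0]}]'
python3 -m crank '[{"dp":[0,0,-0.1],"angular":[0,0,0]},{"dp":[0,0,0],"angular":[0,0,0]},{"dp":[0,0,-0.05],"angular":[0,0,0]},{"dp":[0,0,0],"angular":[0,0,0]}]'
```

```text
t: 13.45
tcp_pos: [0.6106, -0.0575, 0.1263]
tool_rot: [0.002, 1.0, 0.0, -0.0]
force: [0.2, 0.2, -0.9]
finger_gap: 0.175
gripper_force: 48.9
t: 13.85
tcp_pos: [0.611, -0.0576, 0.1222]
tool_rot: [0.002, 1.0, 0.0, 0.0]
force: [0.1, 0.5, -0.4]
finger_gap: 0.175
gripper_force: 49.1
```

```bash
python3 -m crank '[{"dp":[0,0,-0.05],"angular":[0,0,0]},{"dp":[0,0,0],"angular":[0,0,0]},{"dp":[0,0,-0.05],"angular":[0,0,0]},{"dp":[0,0,0],"angular":[0,0,0]},{"dp":[0,0,0],"angular":[0,0,0]}]' 1 80
python3 -m crank '[{"dp":[0,0,-0.05],"angular":[0,0,0]},{"dp":[0,0,-0.05],"angular":[0,0,0]},{"dp":[0,0,0],"angular":[0,0,0]}]'
```

```text
t: 14.35
tcp_pos: [0.6111, -0.0576, 0.1199]
tool_rot: [0.002, 1.0, -0.0, 0.0]
force: [-2.4, -0.3, 5.0]
finger_gap: 0.163
gripper_force: 83.1
t: 14.65
tcp_pos: [0.6111, -0.0575, 0.1171]
tool_rot: [0.002, 1.0, -0.0, 0.0]
force: [-3.0, 0.9, 7.8]
finger_gap: 0.163
gripper_force: 83.4
```

```bash
python3 -m crank '[{"dp":[0,0,-0.05],"angular":[0,0,0]},{"dp":[0,0,-0.05],"angular":[0,0,0]},{"dp":[0,0,0],"angular":[0,0,0]}]'
python3 -m crank '[{"dp":[0,0,-0.05],"angular":[0,0,0]},{"dp":[0,0,-0.03],"angular":[0,0,0]},{"dp":[0,0,0],"angular":[0,0,0]}]'
```

```text
t: 14.95
tcp_pos: [0.6112, -0.0576, 0.1161]
tool_rot: [0.001, 1.0, -0.0, 0.001]
force: [-4.5, 1.6, 16.5]
finger_gap: 0.165
gripper_force: 85.2
t: 15.25
tcp_pos: [0.6113, -0.0576, 0.1159]
tool_rot: [0.001, 1.0, -0.0, 0.001]
force: [-8.7, 1.1, 29.1]
finger_gap: 0.165
gripper_force: 86.9
```

```bash
python3 -m crank '[{"dp":[0,0,0.04],"angular":[0,0,0]},{"dp":[0,0,0],"angular":[0,0,0]},{"dp":[0,0,0],"angular":[0,0,0]},{"dp":[0,0,0],"angular":[0,0,0]},{"dp":[0,0,0],"angular":[0,0,0]}]'
python3 - <<'E'
from h import *
from station import vision
d=vision.snapshot("scene");u,v=np.round(proj(d,[.611,-.058,.09])[0]).astype(int);cv2.imwrite("pics/end.png",crop(d,u,v,32,560))
E
```

```text
t: 15.75
tcp_pos: [0.6112, -0.0576, 0.116]
tool_rot: [0.001, 1.0, -0.0, 0.001]
force: [-6.6, 1.5, 22.8]
finger_gap: 0.168
gripper_force: 85.6
```

View pics/end.png

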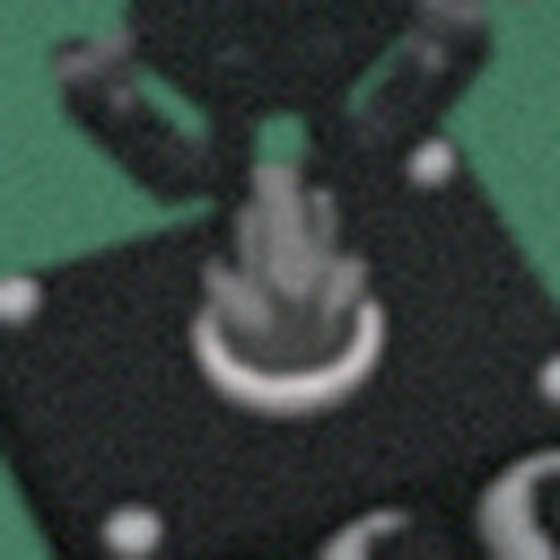

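The knob is upright and level, fully down just above the seated bezel, and still gripped. TCP height matches the pressed position (0.116). Handing in.

```bash
python3 -c "
from station import order
print(order.sign_off())"
```

```text
the job is handed in; nothing more can be done
None
```

The bezel is seated in the pocket and released, and the knob is home on the D-spindle and held pressed against its stop; I handed the job in at about 16 s, with no verdict reported back.

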